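# Bolt the sample carousel: hold the safety catch, slide the bolt

### The arm

A 6-joint arm with a two-finger parallel gripper is mounted at the origin on the work surface. World frame = base frame: x ahead of the robot, y to its left, z up, the work surface at z = 0. Lengths are in m, angles in degrees, forces in N, time in s.
With the tool pointing down it reaches from about 0.25 to 0.725 m from the base axis. Payload 9.7 kg.
Tool frame: the origin (TCP) lies midway between the tips of the shut fingers; the grasp point (between the pads) lies 19 mm behind it (bot.pinch_z is the distance from the TCP to the grasp point, in m); z points along the fingers, y is the line along which they close (so a half turn about z gives the same grasp; the last joint's range is limited). The gripper opens to 85 mm and grips with 20 to 120 N. Pads are 22 mm wide; open, the fingers measure 114 mm over their backs; the gripper's body (76 mm by 85 mm) begins 54 mm behind the grasp point. The pads swing forward as they close: fully open they stand 13 mm farther back than shut.
Start: joints at [74.771, 4.979, 10.078, 95.1, 0, 90], TCP at [0.144, 0.531, 0.206] pointing down, gripper open.
Joint ranges: [-179.16, 179.16], [-48.56, 103.87], [-65.8, 70.77], [-126.05, 130.52], [-82.76, 87.17], [-180, 180]. Speed limits (degrees/s): [127.2, 127.2, 147.25, 180, 180, 180].

### API

Orientations are given as [roll, pitch, yaw] about the fixed x, y, z axes, in that order (R = Rz(yaw) Ry(pitch) Rx(roll)).
In Python, from workcell import sensors, camera, camera_params, ticket, bot gives the robot as it stands.
- The arm moves only by the shell command python3 -m jog 'ROWS' [FORCE]. ROWS is JSON, a list that holds one entry, the list of rows, each a list of 5 numbers: the shift along the world's x, y, z in units of 50 mm (1.0 is 50 mm), then the turn about the world's z in units of 5 degrees (1.0 is 5 degrees), then the opening, from 0 (shut) to 1 (fully open). In form: [[[tx, ty, tz, yaw, grip], ...]]. A call has 1 to 8 rows; each row shifts and turns the commanded pose from where the row before left it; what a row does not reach is not made up. A row lasts 1/10 s, in which the tool goes at most 50 mm and 8.59 degrees, less where a joint would pass 70% of its speed; a pose out of reach is approached as far as the arm can. A call is refused whole if a number of a shift passes 1 or a number of a turn 1, either way. A call with a gripper value outside its range is refused whole. The fingers move at their own pace and stop on an object; FORCE is the grip in N (left out, the last holds). Time passes only in rows, so rows that do not move let the fingers close. It gives the time, the measured TCP pose, the force, the opening and the grip force at its end, in the units of the state.
- sensors.get_obs(): the state, without advancing time (a new reading comes with each control period).
- camera(name): name is "scene" or "top" or "wrist"; returns the picture (400x640x3 uint8, blue, green, red); there is no depth.
- camera_params(name): a dict with "fx", "fy", "cx", "cy" (pixels), "T" (4x4, takes a point from camera to world coordinates); the wrist camera has in their place "tool_from_camera" (4x4, takes a point from camera to tool coordinates, whose origin is the TCP and whose axes are the flange's). Camera axes: x right, y down, z forward; pixel columns grow to the right and rows downward; lengths in m; the calibration is good to about 2 mm. The wrist camera is an equidistant fisheye: a pixel r from the principal point sees the ray r / f radians off the axis. A picture is of the moment at which its call begins: read the wrist's pose just before it. camera_params takes no time and is no camera call.
- ticket.job_done(): hands the job in; it is judged then, once.
The state is a dict: "time": time; "q": joint angles; "qd": joint speeds; "joint_efforts": joint torques, N m; "ee_pos": TCP position; "tcp_rot": TCP orientation; "wrist_force": force on the tool from outside, world axes, zero at the start; "torque": the same for the moment, N m; "opening": finger opening in m; "grasp_force": force on a finger pad.
Only numpy, scipy, OpenCV 4.12 (cv2) and the standard library are available. Lean on these libraries where they do the work, as an engineer would, in place of code of your own. Each camera call takes 0.05 s, during which the arm holds its last target. There are 200 camera calls.

### The job

Lock the sample carousel for service: press its flat spring safety catch down with one fingertip and, keeping it down all the way, push the bolt's upright post with the other fingertip towards the carousel until the bolt is fully home in its keeper. Then let go so that the catch springs fully up again and locks the bolt there. Nothing is to be picked up, and the crucibles, sample puck, tweezers, jar, can and blue cover stay where they are.

Things in the scene. Friction and masses are not known exactly. Their poses are not given: they have to be found in the camera images.
- lock: the fixed carousel unit: white base plate 130 mm (x) by 345 mm (y), 12 mm thick, bearing bolt, catch and carousel in one line along y. Origin at table height right below the bolt's post when the bolt is fully back; x across the bolt, +y the way the bolt slides (towards the carousel), z up. Rear bolt guide at y -52 to -40 mm, top 46 mm high; low side cheeks at y 20 to 36 mm, top 40 mm high
- post_top (a point): centre of the top of the bolt's black upright round post: 16 mm thick, standing on the flat steel bar (18 mm wide, top 38 mm above the table) up to 75 mm above the table. Moves with the bolt; to be pushed on its side away from the carousel. The bar slides with about 2 N of friction, stays where it is left and stops dead at its travel's end
- catch_top (a point): centre of the top of the safety catch: a flat oblong ribbed steel pad, 28 mm across the bolt by 62 mm along it, 7 mm thick, above the bolt's bar between post and carousel. 73 mm along y from the unit's origin, 55 mm above the table when up; moves straight down. It can be pressed anywhere on its length, and a fingertip may slide along it while pressing
- keeper (a point): centre of the top of the keeper, the aluminium bridge just past the catch into which the bolt's nose slides: 36 mm across, 20 mm along the bolt, top 50 mm above the table, 125 mm along y from the unit's origin
- carousel (a point): centre of the top face of the fixed round aluminium sample carousel: 150 mm across, face 50 mm above the table, 205 mm along y from the unit's origin; steel balls round its rim reach 57 mm, its hub 62 mm above the table
- bolt (a joint): travel of the bolt along the unit's +y, in m: 0 fully back, 0.030 fully home (a hard stop). A tooth of the catch bars it at every 10 mm (0, 10, 20, 30 mm, with about 2 mm of play) unless the catch is down
- catch (a joint): how far the catch is pressed down, in m: 0 up (locking), 0.009 fully down (a hard stop). It frees the bolt from about 0.0045 on, and springs back up when released. The spring needs 3 N to start, about 5 N at 0.005 and 6.6 N fully down
- crucible_a: bystander: white ceramic crucible, 25 mm across and 25 mm high, loose on the base plate on its +x side; origin at the centre of its underside
- crucible_b: bystander: white ceramic crucible, 25 mm across and 25 mm high, loose on the base plate on its -x side; origin at the centre of its underside
- puck: bystander: loose steel sample disc, 34 mm across and 14 mm high, on the base plate; origin at the centre of its underside
- cover: bystander: blue round carousel cover, 116 mm across, 26 mm high with its knob, on the table; origin at the centre of its underside
- tweezers: bystander: steel tweezers, 160 mm long along x, 6 mm high, on the table; origin on the underside near mid-length
- jar: bystander: white jar, 56 mm across, 75 mm high; origin at the centre of its underside
- can: bystander: steel can, 52 mm across, 85 mm high; origin at the centre of its underside

How it is judged:
By the outcome, as a careful person would: the job done as asked, in the order asked, and still so for the second after the job is handed in, with the robot touching nothing.
It also fails if it takes over 32 s, if anything falls off the work surface, if the arm or the gripper's body presses on something with over 40 N, if the wrist force passes 120 N, or if a joint passes its speed limit or range.

## Working session

There is one attempt and no reset: what is moved stays moved. The work goes in short steps, Python scripts to look and compute and a shell command to move; the robot and the scene stay as the last step left them, time stands still between calls to the robot, and variables do not carry over. Pictures are saved under pics/ and viewed, at most 10 in all, crops included, and the job is handed in when it is done.

```bash
mkdir -p pics; python3 - <<'E'
from workcell import sensors,camera,camera_params,bot
import cv2,numpy as np
o=sensors.get_obs();print({k:np.round(v,4).tolist() for k,v in o.items()})
for n in("scene","top","wrist"):
    cv2.imwrite(f"pics/{n}0.png",camera(n));p=camera_params(n);print(n,{k:np.round(v,4).tolist() for k,v in p.items()})
print(bot.pinch_z)
E
```

```text
{'time': 0.0, 'q': [74.7707, 5.0119, 10.0337, 95.0998, 0.0008, 90.0015], 'qd': [0.024, 0.042, -0.0255, 0.0542, -0.0032, 0.038], 'joint_efforts': [0.001, -52.0389, 46.4803, 0.0163, 0.0001, 0.0], 'ee_pos': [0.1444, 0.5304, 0.2056], 'tcp_rot': [-179.922, -0.0008, 164.7692], 'wrist_force': [0.0311, 0.3888, -0.449], 'torque': [0.0072, 0.0238, 0.0147], 'grasp_force': 0.0, 'opening': 0.0852}
scene {'fx': 379.7644, 'fy': 379.7644, 'cx': 316.2408, 'cy': 200.7605, 'T': [[-0.0924, 0.6571, -0.7481, 1.3878], [0.9956, 0.075, -0.057, 0.0327], [0.0186, -0.75, -0.6611, 0.7604], [0.0, 0.0, 0.0, 1.0]]}
top {'fx': 377.0557, 'fy': 377.0557, 'cx': 311.4836, 'cy': 203.9924, 'T': [[0.0151, -0.9835, 0.1801, 0.413], [-0.9999, -0.0137, 0.009, -0.0197], [-0.0064, -0.1802, -0.9836, 0.9793], [0.0, 0.0, 0.0, 1.0]]}
wrist {'fx': 309.7069, 'fy': 309.7069, 'cx': 316.9223, 'cy': 203.9259, 'tool_from_camera': [[0.0013, -0.9613, -0.2757, 0.0697], [1.0, 0.0014, -0.0002, 0.0001], [0.0005, -0.2757, 0.9613, -0.1674], [0.0, 0.0, 0.0, 1.0]]}
0.0187
```

View pics/top0.png

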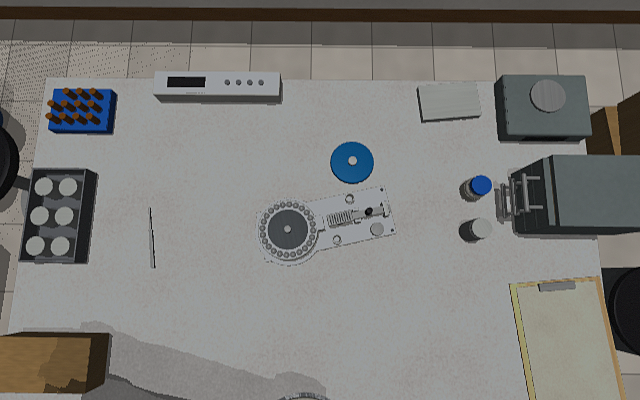

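View pics/wrist0.png

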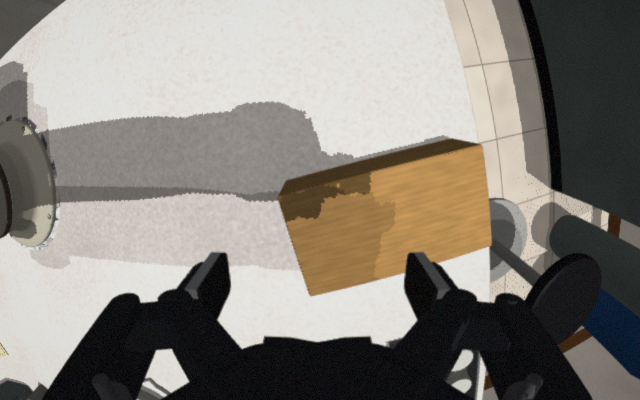

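The overview shows the unit: carousel at about (288,229), post at about (369,211), so lock +y ≈ world +y. The wrist camera looks away from it.

```bash
python3 - <<'E'
import cv2,numpy as np
a=cv2.imread("pics/top0.png")[175:275,250:405]
b=cv2.imread("pics/scene0.png")
a=cv2.resize(a,None,fx=5,fy=5,interpolation=cv2.INTER_CUBIC)
cv2.imwrite("pics/topc.png",a);
E
```

```text
(no output)
```

View pics/topc.png

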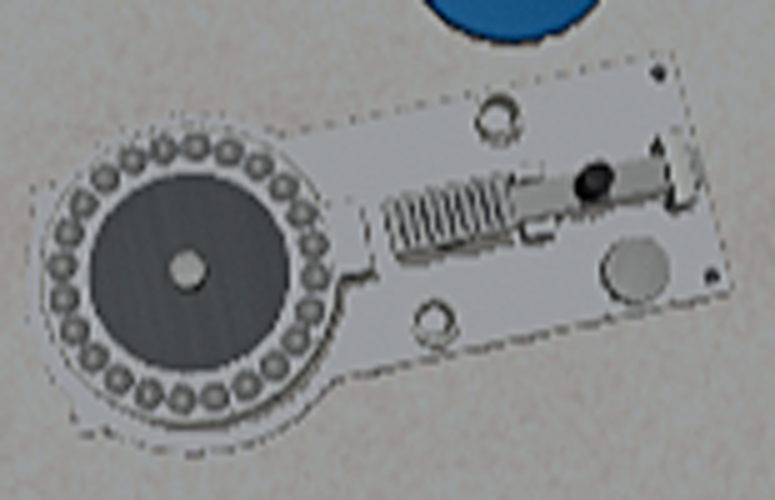

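View pics/scene0.png

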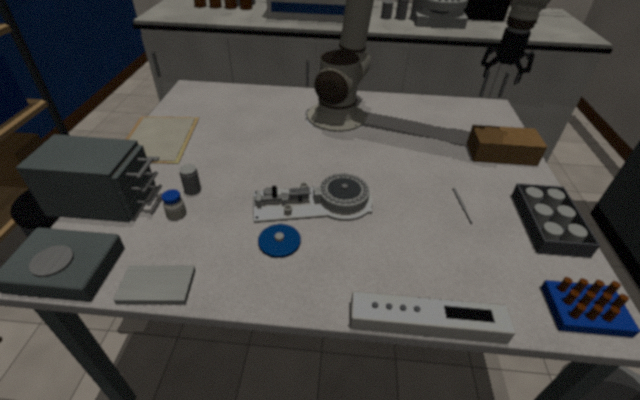

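Top crop: post top ≈(369,211), catch centre ≈(339.5,217.5), hub ≈(287.6,228.8) in full-picture pixels. In the scene view the post is at ≈(273,189).

```bash
cat > h.py <<'E'
import numpy as np
from workcell import sensors,camera,camera_params
from scipy.spatial.transform import Rotation as R
def ray(n,u,v,pose=None):
    p=camera_params(n);x=np.array([(u-p["cx"])/p["fx"],(v-p["cy"])/p["fy"]])
    if n=="wrist":
        r=np.hypot(*x);d=np.array([*(x/r*np.sin(r)),np.cos(r)])
        T=np.eye(4);T[:3,:3]=R.from_euler("xyz",pose[1],degrees=True).as_matrix();T[:3,3]=pose[0];T=T@p["tool_from_camera"]
    else: d=np.array([*x,1]);T=np.array(p["T"])
    d=T[:3,:3]@d;return T[:3,3],d/np.linalg.norm(d)
def atz(r,z): o,d=r;return o+d*(z-o[2])/d[2]
def tri(rs):
    A=sum(np.eye(3)-np.outer(d,d) for o,d in rs);b=sum((np.eye(3)-np.outer(d,d))@o for o,d in rs)
    x=np.linalg.solve(A,b);return x,[np.linalg.norm(np.cross(x-o,d)) for o,d in rs]
E
python3 - <<'E'
from h import *
p=atz(ray("top",369,211),.075);c=atz(ray("top",339.5,217.5),.055);k=atz(ray("top",287.6,228.8),.062)
print(p,c,k,np.linalg.norm((k-p)[:2]),np.linalg.norm((c-p)[:2]),np.degrees(np.arctan2(*(k-p)[1::-1])))
# wrist camera axis at tool-down pose
P=camera_params("wrist")["tool_from_camera"];print(P)
E
```

```text
[ 0.56320905 -0.15129025  0.075     ] [ 0.54920259 -0.08107292  0.055     ] [0.51846593 0.04615922 0.062     ] 0.20245552219422433 0.07160066096113302 102.76790523128325
[[ 1.29865494e-03 -9.61250389e-01 -2.75673726e-01  6.97327955e-02]
 [ 9.99999014e-01  1.39547382e-03 -1.55060434e-04  1.19529425e-04]
 [ 5.33747370e-04 -2.75673253e-01  9.61251254e-01 -1.67376742e-01]
 [ 0.00000000e+00  0.00000000e+00  0.00000000e+00  1.00000000e+00]]
```

```bash
r='[0.42,-0.66,0,0.28,0.65]'; python3 -m jog '[[[0.42,-0.66,0,0.28,0.65],[0.42,-0.66,0,0.28,0.65],[0.42,-0.66,0,0.28,0.65],[0.42,-0.66,0,0.28,0.65],[0.42,-0.66,0,0.28,0.65],[0.42,-0.66,0,0.28,0.65],[0.42,-0.66,0,0.28,0.65]]]' && python3 -m jog '[[[0.42,-0.66,0,0.28,0.65],[0.42,-0.66,0,0.28,0.65],[0.42,-0.66,0,0.28,0.65],[0.42,-0.66,0,0.28,0.65],[0.42,-0.66,0,0.28,0.65],[0.42,-0.66,0,0.28,0.65],[0.42,-0.66,0,0.28,0.65]]]' && python3 -m jog '[[[0.42,-0.66,0,0.28,0.65],[0.42,-0.66,0,0.28,0.65],[0.42,-0.66,0,0.28,0.65],[0.42,-0.66,0,0.28,0.65],[0.42,-0.66,0,0.28,0.65],[0.42,-0.66,0,0.28,0.65],[0,0,0,0,0.65],[0,0,0,0,0.65]]]'
```

```text
time: 0.85
ee_pos: [0.2919, 0.2982, 0.2062]
tcp_rot: [180.0, 0.0, 174.6]
wrist_force: [0.5, 0.6, -0.0]
opening: 0.0554
grasp_force: 0.0
time: 1.55
ee_pos: [0.439, 0.0671, 0.2062]
tcp_rot: [180.0, 0.0, -175.6]
wrist_force: [0.7, 0.6, 0.5]
opening: 0.0555
grasp_force: 0.0
time: 2.35
ee_pos: [0.5644, -0.1299, 0.2054]
tcp_rot: [179.9, -0.1, -167.3]
wrist_force: [0.3, 0.7, -0.6]
opening: 0.0555
grasp_force: 0.0
```

```bash
cat > snap.py <<'E'
import sys,cv2,json
from h import *
o=sensors.get_obs();im=camera("wrist");n=sys.argv[1]
json.dump([list(map(float,o["ee_pos"])),list(map(float,o["tcp_rot"]))],open(f"{n}.json","w"))
cv2.imwrite(f"pics/{n}.png",im)
E
python3 snap.py w1; python3 -m jog '[[[-0.8,0,0,0,0.65],[-0.6,0,0,0,0.65],[0,0,0,0,0.65],[0,0,0,0,0.65]]]'; python3 snap.py w2
python3 - <<'E'
import cv2
a=cv2.imread("pics/w1.png");b=cv2.imread("pics/w2.png")
cv2.imwrite("pics/w12.png",cv2.resize(cv2.vconcat([a[100:400],b[100:400]]),None,fx=1,fy=1))
E
```

```text
time: 2.8
ee_pos: [0.4941, -0.1285, 0.2072]
tcp_rot: [-180.0, 0.1, -167.2]
wrist_force: [0.3, -0.6, 0.3]
opening: 0.0555
grasp_force: 0.0
```

View pics/w12.png

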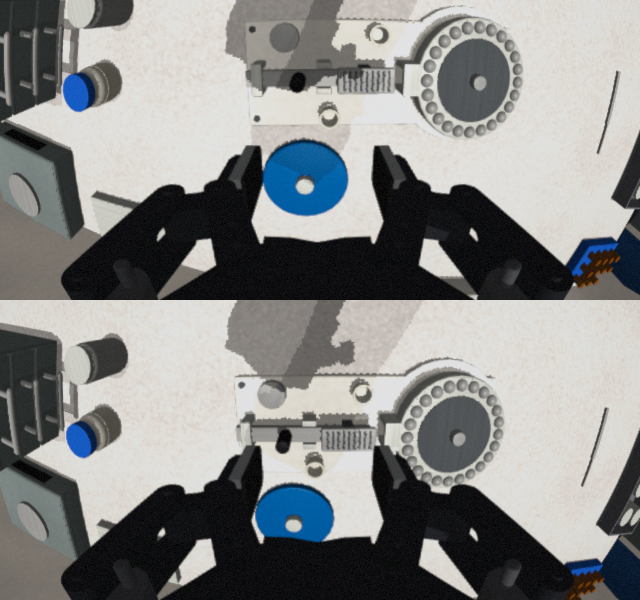

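```bash
python3 - <<'E'
import cv2
a=cv2.imread("pics/w1.png")[150:220,240:420];b=cv2.imread("pics/w2.png")[210:280,230:410]
f=lambda i:cv2.resize(i,None,fx=4.4,fy=4.2,interpolation=cv2.INTER_CUBIC)
f=lambda i:cv2.resize(i,(792,294),interpolation=cv2.INTER_CUBIC)
cv2.imwrite("pics/wc.png",cv2.vconcat([f(a),f(b)]))
E
```

```text
(no output)
```

View pics/wc.png

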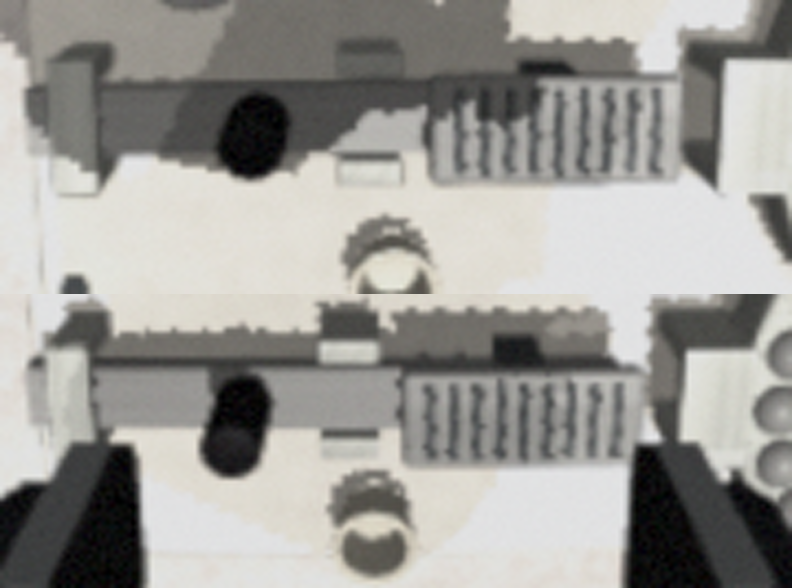

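```bash
python3 - <<'E'
from h import *
import json
a=json.load(open("w1.json"));b=json.load(open("w2.json"))
W=lambda u,v,s:ray("wrist",u,v,s)
P=[W(296.8,184.5,a),W(282.5,246.4,b)];C=[W(366.6,181,a),W(348.9,239.3,b)]
print(tri(P),tri(C))
for r,z in((P,.075),(C,.055)): print([atz(x,z) for x in r])
p=np.mean([atz(x,.075) for x in P],0);c=np.mean([atz(x,.055) for x in C],0);d=(c-p)[:2]
print(np.linalg.norm(d),np.degrees(np.arctan2(d[1],d[0])))
print(tri(P+[ray("top",369,211)]),tri(C+[ray("top",339.5,217.5)]))
# edges
for n,u1,u2 in(("catch ends",432,680),("cheek",336,403),("guide/keeper",102,722)):
  print(n,[((atz(W(240+u/4.4,181,a),.055)-p)[:2]@d/np.linalg.norm(d)) for u in(u1,u2)])
E
```

```text
(array([ 0.56471195, -0.15016742,  0.07328739]), [np.float64(3.704833914576561e-05), np.float64(3.704833914583004e-05)]) (array([ 0.54943486, -0.07880945,  0.05105304]), [np.float64(4.8611343035134524e-05), np.float64(4.861134303514337e-05)])
[array([ 0.56432217, -0.1501766 ,  0.075     ]), array([ 0.56392262, -0.15009506,  0.075     ])]
[array([ 0.54879011, -0.07957637,  0.055     ]), array([ 0.54792119, -0.07965303,  0.055     ])]
0.07226216641395514 102.60263403664183
(array([ 0.56299052, -0.15034006,  0.07795297]), [np.float64(0.0006787061779467245), np.float64(0.0004937096657123576), np.float64(0.00058645470898553)]) (array([ 0.54833587, -0.08024642,  0.05638896]), [np.float64(0.00043016993192888453), np.float64(0.0009579657372809668), np.float64(0.0009779943413407222)])
catch ends [np.float64(0.04204153681745097), np.float64(0.10273852064892103)]
cheek [np.float64(0.01916425873276812), np.float64(0.03511781667513949)]
guide/keeper [np.float64(-0.03706989846396861), np.float64(0.11346383115156583)]
```

Post top is at ≈(0.564,-0.150), catch at ≈(0.548,-0.080), heights consistent with the text, axis 102.6° (tool is at 102.8°). Next: move over, straddling the post with a ~61 mm opening.

```bash
python3 -m jog '[[[0.66,-0.03,0,0,0.72],[0.66,-0.03,0,0,0.72],[0,0,-0.6,0,0.72],[0,0,-0.7,0,0.72],[0,0,-0.7,0,0.72],[0,0,-0.4,0,0.72],[0,0,0,0,0.72],[0,0,0,0,0.72]]]'; python3 snap.py w3; python3 - <<'E'
import cv2
cv2.imwrite("pics/w3c.png",cv2.resize(cv2.imread("pics/w3.png")[130:330,160:480],(800,500)))
E
```

```text
time: 3.65
ee_pos: [0.5609, -0.132, 0.0867]
tcp_rot: [180.0, -0.0, -167.2]
wrist_force: [0.0, -0.8, 0.4]
opening: 0.0612
grasp_force: 0.0
```

View pics/w3c.png

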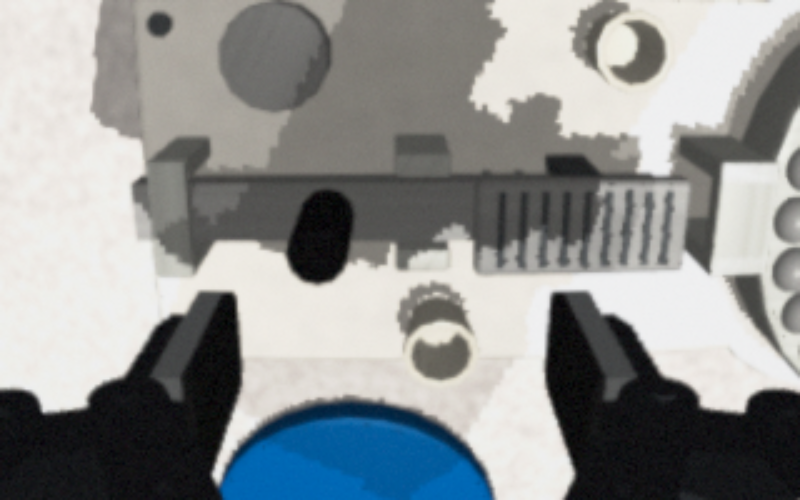

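```bash
python3 - <<'E'
from h import *
import json
s=json.load(open("w3.json"));q=lambda x,y,z:(R.from_euler("xyz",s[1],degrees=True).inv().apply(atz(ray("wrist",160+x/2.5,130+y/2.5,s),z)-s[0])*1e3).round(1)
print("tool mm: post",q(320,250,.075),"catch ends",q(475,225,.055),q(687,225,.055),"tips",[q(x,294,.092) for x in(238,548)],[q(x,294,.097) for x in(238,548)])
E
```

```text
tool mm: post [  1.6 -17.9  11.7] catch ends [ 1.3 22.6 31.7] [ 0.8 84.3 31.7] tips [array([ -3.1, -35.8,  -5.3]), array([-3. , 36.1, -5.3])] [array([ -0.9, -34.7, -10.3]), array([ -0.8,  35. , -10.3])]
```

```bash
python3 -m jog '[[[0,0,-0.26,0,0.72],[0,0,-0.2,0,0.72],[0,0,0,0,0.72]]]'; for i in 1; do python3 -m jog '[[[0,0,-0.06,0,0.72],[0,0,0,0,0.72]]]';python3 -m jog '[[[0,0,-0.06,0,0.72],[0,0,0,0,0.72]]]';python3 -m jog '[[[0,0,-0.06,0,0.72],[0,0,0,0,0.72]]]'; done | egrep 'ee_pos|force'
```

```text
time: 4.0
ee_pos: [0.5597, -0.1322, 0.0616]
tcp_rot: [179.9, -0.1, -167.2]
wrist_force: [-0.3, -0.6, -0.1]
opening: 0.0615
grasp_force: 0.0
ee_pos: [0.5604, -0.1323, 0.0601]
wrist_force: [0.7, -0.2, -0.4]
grasp_force: 0.0
ee_pos: [0.5604, -0.1323, 0.0571]
wrist_force: [-0.1, -0.4, -0.1]
grasp_force: 0.0
ee_pos: [0.5603, -0.1323, 0.0539]
wrist_force: [-0.1, 0.4, -0.8]
grasp_force: 0.0
```

```bash
(python3 -m jog '[[[0,0,-0.06,0,0.72],[0,0,0,0,0.72],[0,0,0,0,0.72]]]';python3 -m jog '[[[0,0,-0.04,0,0.72],[0,0,0,0,0.72],[0,0,0,0,0.72]]]';python3 -m jog '[[[0,0,-0.04,0,0.72],[0,0,0,0,0.72],[0,0,0,0,0.72]]]') | egrep 'ee_pos|wrist_force'
```

```text
ee_pos: [0.5604, -0.1323, 0.0512]
wrist_force: [0.5, 1.0, 1.6]
ee_pos: [0.5605, -0.1323, 0.0493]
wrist_force: [-0.6, 0.3, 0.1]
ee_pos: [0.5605, -0.1323, 0.0472]
wrist_force: [0.3, 0.8, -0.2]
```

```bash
(python3 -m jog '[[[0,0,-0.06,0,0.72],[0,0,0,0,0.72]]]';python3 -m jog '[[[0,0,-0.04,0,0.72],[0,0,0,0,0.72]]]';python3 -m jog '[[[0,0,-0.04,0,0.72],[0,0,0,0,0.72]]]') | egrep 'time|ee_pos|wrist_force'; python3 snap.py w4; python3 - <<'E'
import cv2
cv2.imwrite("pics/w4c.png",cv2.resize(cv2.imread("pics/w4.png")[130:330,160:480],(800,500)))
E
```

```text
time: 5.7
ee_pos: [0.5603, -0.1323, 0.0438]
wrist_force: [0.2, 1.1, -0.2]
time: 5.9
ee_pos: [0.5603, -0.1323, 0.0419]
wrist_force: [0.1, -0.2, -0.1]
time: 6.1
ee_pos: [0.5603, -0.1323, 0.04]
wrist_force: [-0.3, -0.8, 0.3]
```

View pics/w4c.png

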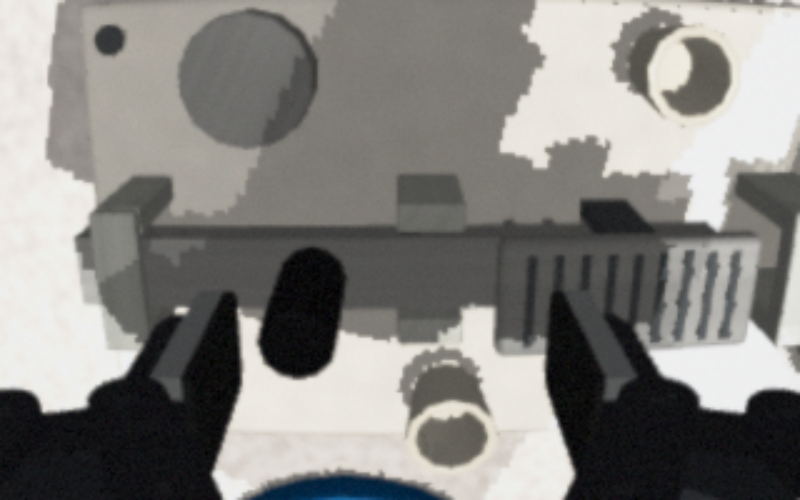

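Fingers are still above the catch (tips sit well behind the nominal TCP); the post lies between them at (297,345), the right finger is over the catch. Continue down.

```bash
(python3 -m jog '[[[0,0,-0.06,0,0.72],[0,0,0,0,0.72]]]';python3 -m jog '[[[0,0,-0.04,0,0.72],[0,0,0,0,0.72]]]';python3 -m jog '[[[0,0,-0.04,0,0.72],[0,0,0,0,0.72]]]';python3 -m jog '[[[0,0,-0.04,0,0.72],[0,0,0,0,0.72]]]') | egrep 'time|ee_pos|wrist_force'
```

```text
time: 6.35
ee_pos: [0.5603, -0.1323, 0.0369]
wrist_force: [-0.0, 0.1, -1.1]
time: 6.55
ee_pos: [0.5604, -0.1323, 0.035]
wrist_force: [-0.4, 0.0, 0.1]
time: 6.75
ee_pos: [0.5603, -0.1323, 0.033]
wrist_force: [0.9, 0.3, 0.3]
time: 6.95
ee_pos: [0.5603, -0.1323, 0.031]
wrist_force: [-0.1, -0.5, 0.0]
```

```bash
(python3 -m jog '[[[0,0,-0.04,0,0.72],[0,0,0,0,0.72]]]';python3 -m jog '[[[0,0,-0.04,0,0.72],[0,0,0,0,0.72]]]') | egrep 'time|ee_pos|wrist_force'; python3 snap.py w5; python3 - <<'E'
from h import *
import json,cv2
cv2.imwrite("pics/w5c.png",cv2.resize(cv2.imread("pics/w5.png")[130:330,160:480],(800,500)))
s=json.load(open("w5.json"))
cv2.imwrite("pics/s5.png",camera("scene"))
E
```

```text
time: 7.15
ee_pos: [0.5604, -0.1323, 0.029]
wrist_force: [0.4, -0.5, -0.2]
time: 7.35
ee_pos: [0.5603, -0.1323, 0.027]
wrist_force: [0.8, 0.4, -0.1]
```

View pics/w5c.png

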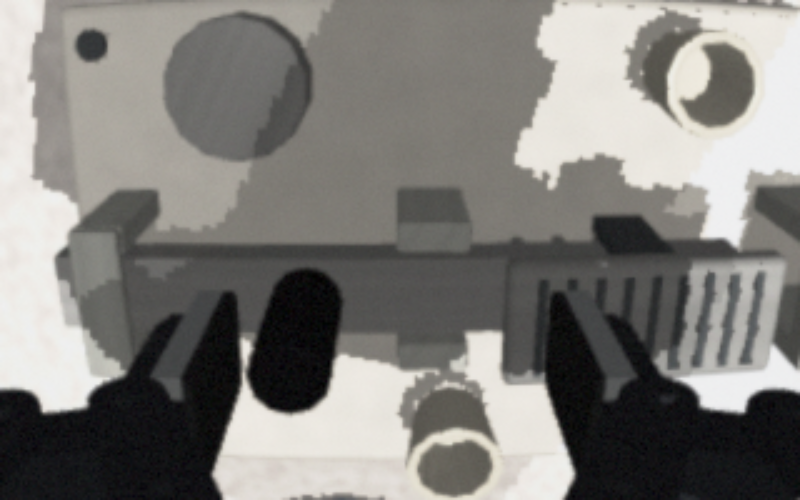

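```bash
python3 - <<'E'
from h import *
import json
s=json.load(open("w5.json"));q=lambda x,y,z:(R.from_euler("xyz",s[1],degrees=True).inv().apply(atz(ray("wrist",160+x/2.5,130+y/2.5,s),z)-s[0])*1e3).round(1)
print("post",q(292,372,.075),"catch",[q(*c,.055).tolist() for c in((508,262),(783,258),(505,380),(778,365))])
for z in(.035,.045,.055,.06): print(z,[q(x,294,z).tolist() for x in(238,550)],q(240,380,z))
E
```

```text
post [  1.  -17.7 -48. ] catch [[14.2, 22.5, -28.0], [13.8, 82.8, -28.0], [-12.5, 23.5, -28.0], [-12.4, 87.0, -28.0]]
0.035 [[-1.9, -35.1, -8.0], [-1.8, 36.0, -8.0]] [-24.7 -36.5  -8. ]
0.045 [[2.6, -32.9, -18.0], [2.7, 33.7, -18.0]] [-18.7 -34.2 -18. ]
0.055 [[7.1, -30.7, -28.0], [7.2, 31.4, -28.0]] [-12.8 -31.9 -28. ]
0.06 [[9.3, -29.6, -33.0], [9.4, 30.3, -33.0]] [ -9.9 -30.7 -33. ]
```

View pics/s5.png

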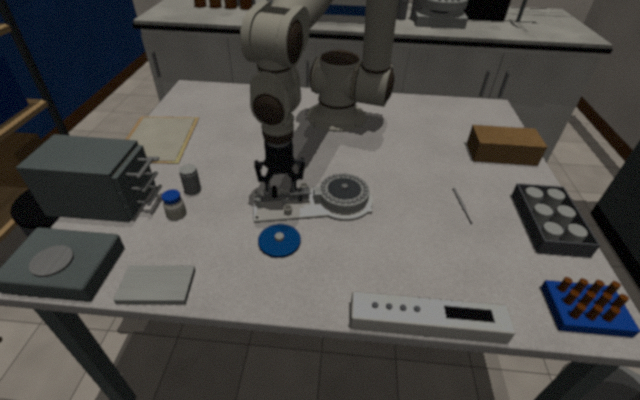

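Tips are level with about z=0.057–0.06, just above the catch, and correctly placed; the scene view shows nothing else touched. Press by small steps.

```bash
(python3 -m jog '[[[0,0,-0.04,0,0.72],[0,0,0,0,0.72]]]';python3 -m jog '[[[0,0,-0.04,0,0.72],[0,0,0,0,0.72]]]';python3 -m jog '[[[0,0,-0.02,0,0.72],[0,0,0,0,0.72]]]';python3 -m jog '[[[0,0,-0.02,0,0.72],[0,0,0,0,0.72]]]') | egrep 'time|ee_pos|wrist_force'
```

```text
time: 7.65
ee_pos: [0.5603, -0.1323, 0.025]
wrist_force: [-0.2, 0.3, -0.1]
time: 7.85
ee_pos: [0.5605, -0.1323, 0.0233]
wrist_force: [-0.2, 0.9, 3.1]
time: 8.05
ee_pos: [0.5605, -0.1323, 0.0224]
wrist_force: [-1.3, 0.6, 3.8]
time: 8.25
ee_pos: [0.5605, -0.1323, 0.0213]
wrist_force: [-1.2, 0.6, 3.2]
```

Contact at TCP z≈0.024. Press to ~8 mm.

```bash
(python3 -m jog '[[[0,0,-0.05,0,0.72],[0,0,-0.03,0,0.72],[0,0,0,0,0.72]]]';python3 -m jog '[[[0,0,-0.02,0,0.72],[0,0,0,0,0.72]]]';python3 -m jog '[[[0,0,-0.01,0,0.72],[0,0,0,0,0.72],[0,0,0,0,0.72]]]') | egrep 'time|ee_pos|wrist_force'
```

```text
time: 8.55
ee_pos: [0.5605, -0.1323, 0.0172]
wrist_force: [-1.3, 0.1, 5.3]
time: 8.75
ee_pos: [0.5605, -0.1323, 0.0163]
wrist_force: [-1.5, 1.5, 6.1]
time: 9.05
ee_pos: [0.5606, -0.1323, 0.016]
wrist_force: [-1.5, 0.7, 5.3]
```

```bash
(python3 -m jog '[[[-0.013,0.058,0,0,0.72],[-0.013,0.058,0,0,0.72],[-0.013,0.058,0,0,0.72],[-0.013,0.058,0,0,0.72]]]';python3 -m jog '[[[-0.013,0.058,0,0,0.72],[-0.013,0.058,0,0,0.72],[-0.013,0.058,0,0,0.72],[-0.013,0.058,0,0,0.72]]]') | egrep 'time|ee_pos|force|open'
```

```text
time: 9.45
ee_pos: [0.5586, -0.122, 0.0163]
wrist_force: [0.9, -6.8, 4.1]
opening: 0.0617
grasp_force: 3.9
time: 9.85
ee_pos: [0.5559, -0.1104, 0.0162]
wrist_force: [0.4, -6.6, 5.5]
opening: 0.0609
grasp_force: 3.9
```

```bash
(python3 -m jog '[[[-0.013,0.058,0,0,0.72],[-0.013,0.058,0,0,0.72],[-0.013,0.058,0,0,0.72],[0,0,0,0,0.72]]]';python3 -m jog '[[[-0.009,0.039,0,0,0.72],[0,0,0,0,0.72]]]';python3 -m jog '[[[-0.009,0.039,0,0,0.72],[0,0,0,0,0.72]]]') | egrep 'time|ee_pos|force|open'
```

```text
time: 10.25
ee_pos: [0.5539, -0.1013, 0.0163]
wrist_force: [-0.6, -5.1, 6.1]
opening: 0.0616
grasp_force: 3.3
time: 10.45
ee_pos: [0.5535, -0.0995, 0.0163]
wrist_force: [0.2, -5.4, 6.5]
opening: 0.0612
grasp_force: 3.4
time: 10.65
ee_pos: [0.5534, -0.0992, 0.0162]
wrist_force: [2.8, -12.8, 2.8]
opening: 0.0617
grasp_force: 9.6
```

```bash
(python3 -m jog '[[[-0.005,0.02,0,0,0.72],[0,0,0,0,0.72],[0,0,0,0,0.72]]]') | egrep 'time|ee_pos|force|open'
```

```text
time: 10.95
ee_pos: [0.5534, -0.0992, 0.0162]
wrist_force: [4.0, -19.2, 1.9]
opening: 0.0617
grasp_force: 11.4
```

Hard stop reached. Ease off the post, then lift.

```bash
(python3 -m jog '[[[0.011,-0.049,0,0,0.72],[0.011,-0.049,0,0,0.72],[0,0,0,0,0.72]]]';python3 -m jog '[[[0,0,0.1,0,0.72],[0,0,0.2,0,0.72],[0,0,0.5,0,0.72],[0,0,0.8,0,0.72],[-0.4,0,0.8,0,0.72],[-0.6,0,0.6,0,0.72],[0,0,0,0,0.72],[0,0,0,0,0.72]]]') | egrep 'time|ee_pos|force'; python3 snap.py w6; python3 - <<'E'
import cv2
cv2.imwrite("pics/w6c.png",cv2.imread("pics/w6.png"))
E
```

```text
time: 11.25
ee_pos: [0.5536, -0.1004, 0.016]
wrist_force: [-0.4, 1.2, 6.1]
grasp_force: 2.9
time: 12.05
ee_pos: [0.5034, -0.1006, 0.1668]
wrist_force: [-1.0, 0.7, -0.8]
grasp_force: 0.0
```

```bash
python3 - <<'E'
from h import *
import json,cv2
d=np.array([-.218,.976]);p=np.array([.5641,-.1501])
def proj(X,s):
    P=camera_params("wrist");T=np.eye(4);T[:3,:3]=R.from_euler("xyz",s[1],degrees=True).as_matrix();T[:3,3]=s[0]
    c=(np.linalg.inv(T@P["tool_from_camera"])@[*X,1])[:3];r=np.hypot(c[0],c[1]);t=np.arctan2(r,c[2])
    return np.array([P["cx"]+P["fx"]*t*c[0]/r,P["cy"]+P["fy"]*t*c[1]/r])
for n,b in(("w2",0),("w6",.03)):
    s=json.load(open(n+".json"));g=cv2.imread(f"pics/{n}.png",0)
    u=proj([*(p+b*d),.058],s);k,l,st,ce=cv2.connectedComponentsWithStats((g<45).astype(np.uint8))
    i=1+np.argmin(np.linalg.norm(ce[1:]-u,axis=1));x=atz(ray("wrist",*ce[i],s),.058)[:2]
    print(n,"pred",u.round(1),"blob",ce[i].round(1),st[i],"along,across mm",(x-p)@d*1e3,(x-p)@[d[1],-d[0]]*1e3)
    G=cv2.Canny(g,60,140)
    for z in(.055,.046):  # ends of the catch at either height: brightness just round the predicted edges
        for y in(.042,.104):
            print(z,y,[int(g[tuple(proj([*(p+(y+e)*d),z],s)[::-1].round().astype(int))]) for e in np.arange(-.006,.0061,.001)])
E
```

```text
w2 pred [284.1 240.3] blob [283.4 240.7] [277 229  14  24 248] along,across mm -0.7938691448053012 0.3898306294047897
0.055 0.042 [157, 156, 156, 152, 138, 103, 124, 146, 151, 148, 148, 129, 98]
0.055 0.104 [142, 167, 172, 169, 170, 196, 194, 136, 136, 71, 68, 68, 72]
0.046 0.042 [157, 157, 154, 145, 106, 90, 131, 152, 158, 158, 153, 133, 102]
0.046 0.104 [98, 124, 164, 172, 169, 169, 165, 159, 144, 100, 73, 73, 73]
w6 pred [284.4 242.2] blob [283.5 242.3] [275 229  18  27 343] along,across mm 29.178174439318827 0.09881127946029153
0.055 0.042 [33, 85, 142, 153, 144, 131, 127, 148, 152, 150, 134, 104, 87]
0.055 0.104 [152, 155, 154, 148, 137, 135, 156, 164, 176, 182, 182, 178, 169]
0.046 0.042 [12, 51, 126, 146, 146, 134, 136, 155, 157, 153, 143, 121, 87]
0.046 0.104 [103, 149, 153, 152, 150, 136, 133, 159, 178, 180, 182, 182, 182]
```

Bolt travelled 30.0 mm. Check the catch height via the parallax of its long edges.

```bash
python3 - <<'E'
from h import *
import json,cv2
d=np.array([-.218,.976]);p=np.array([.5641,-.1501]);n_=np.array([.976,.218])
def proj(X,s):
    P=camera_params("wrist");T=np.eye(4);T[:3,:3]=R.from_euler("xyz",s[1],degrees=True).as_matrix();T[:3,3]=s[0]
    c=(np.linalg.inv(T@P["tool_from_camera"])@[*X,1])[:3];r=np.hypot(c[0],c[1]);t=np.arctan2(r,c[2])
    return [P["cx"]+P["fx"]*t*c[0]/r,P["cy"]+P["fy"]*t*c[1]/r]
# rectify the z=0.055 plane over the catch: rows = across (0.5 mm), averaged along the catch
for n in("w2","w6"):
    s=json.load(open(n+".json"));g=cv2.imread(f"pics/{n}.png",0).astype(np.float32)
    X=np.arange(-24,24.1,1);Y=np.arange(50,98,.5)
    m=np.array([[proj([*(p+y/1e3*d+x/1e3*n_),.055],s) for y in Y] for x in X],np.float32)
    print(n,s[0],[(int(x),int(v)) for x,v in zip(X,np.median(cv2.remap(g,m[...,0],m[...,1],1),1))])
E
```

```text
Traceback (most recent call last):
ValueError: time passes only in moves, steps and waits
```

```bash
python3 - <<'E'
from h import *
import json,cv2
d=np.array([-.218,.976]);p=np.array([.5641,-.1501]);n_=np.array([.976,.218])
P=camera_params("wrist")
def proj(X,M):
    c=(M@[*X,1])[:3];r=np.hypot(c[0],c[1]);t=np.arctan2(r,c[2])
    return [P["cx"]+P["fx"]*t*c[0]/r,P["cy"]+P["fy"]*t*c[1]/r]
for n in("w2","w6"):
    s=json.load(open(n+".json"));g=cv2.imread(f"pics/{n}.png",0).astype(np.float32)
    T=np.eye(4);T[:3,:3]=R.from_euler("xyz",s[1],degrees=True).as_matrix();T[:3,3]=s[0];M=np.linalg.inv(T@P["tool_from_camera"])
    X=np.arange(-24,24.1,1);Y=np.arange(50,98,.5)
    m=np.array([[proj([*(p+y/1e3*d+x/1e3*n_),.055],M) for y in Y] for x in X],np.float32)
    print(n,np.round(s[0],3),[(int(x),int(v)) for x,v in zip(X,np.median(cv2.remap(g,m[...,0],m[...,1],1),1))])
E
```

```text
w2 [ 0.494 -0.129  0.207] [(-24, 111), (-23, 110), (-22, 110), (-21, 109), (-20, 106), (-19, 91), (-18, 73), (-17, 60), (-16, 58), (-15, 63), (-14, 88), (-13, 122), (-12, 148), (-11, 157), (-10, 144), (-9, 137), (-8, 136), (-7, 132), (-6, 132), (-5, 135), (-4, 135), (-3, 134), (-2, 133), (-1, 131), (0, 129), (1, 127), (2, 124), (3, 126), (4, 128), (5, 130), (6, 132), (7, 132), (8, 129), (9, 125), (10, 127), (11, 140), (12, 152), (13, 169), (14, 195), (15, 216), (16, 223), (17, 224), (18, 224), (19, 224), (20, 224), (21, 224), (22, 224), (23, 224), (24, 224)]
w6 [ 0.503 -0.101  0.167] [(-24, 112), (-23, 112), (-22, 112), (-21, 110), (-20, 108), (-19, 95), (-18, 65), (-17, 57), (-16, 58), (-15, 68), (-14, 93), (-13, 127), (-12, 155), (-11, 151), (-10, 140), (-9, 133), (-8, 133), (-7, 129), (-6, 134), (-5, 135), (-4, 133), (-3, 129), (-2, 131), (-1, 128), (0, 122), (1, 123), (2, 127), (3, 128), (4, 129), (5, 130), (6, 132), (7, 131), (8, 128), (9, 125), (10, 129), (11, 138), (12, 149), (13, 170), (14, 208), (15, 218), (16, 220), (17, 220), (18, 219), (19, 220), (20, 220), (21, 220), (22, 220), (23, 220), (24, 220)]
```

The catch's edges match the "up" height to within a fraction of a millimetre, so it is fully up, and the robot is clear.

```bash
python3 -c "
from workcell import ticket;print(ticket.job_done())"
```

```text
the job is handed in; nothing more can be done
None
```

The bolt is home in its keeper (measured travel 30.0 mm, against the hard stop), the catch is back up and locking it, no contact with the other items showed in the pictures or wrist forces, and I handed the job in about 12 s into the 32 s limit; no verdict came back.

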